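Swap the heater core in a car heater case

TASK

Swap the heater core in the black heater case (the screws are already out): lift the steel strap and the grey cap off the case and lay both in the parts tray, take the old core out and stand it in the empty carton, then stand the new core from the other carton fully home in the case with its pipes through the notch. Finally put the strap and the cap back over the new core, each fully down between the ribs of its own seat, the strap at the pipe end. Lower the cores in rather than dropping them, keep them upright, and leave the blower wheel and the screwdriver alone.

Things in the scene. Friction and masses are not known exactly. Their poses are not given: they have to be found in the camera images.
- heater_case: Black heater case, fixed; round blower scroll, 116 mm high, beyond +x end. Origin: middle of the core slot, bench height; x along slot, pipe end -x, z up. Deck 106 mm high, 132 mm wide. Slot 162 x 34 mm, flared to 54 mm at the top, floor at 8 mm; pipe notch 32 mm wide at -x. Seats on the deck between 6 mm ribs, 5 mm play: strap x=-50, cap x=+42 mm, y=0; the middle of a seated one is 127.5 mm up.
- strap_mid (a point): Narrow steel retainer, 32 mm long (x), about 0.09 kg, at the start over the old core at the pipe end of the case. Hat section 43 mm high: 52 mm wide over its legs (46 mm inside; pinch it here), 104 mm over the 3 mm thick feet. Origin: its middle, 21.5 mm above the feet's underside; x along the core, y across it, z up. Same either way round.
- cap_mid (a point): Broad grey plastic retainer, 56 mm long (x), about 0.07 kg, at the start over the old core at the blower end of the case. Hat section 43 mm high: 52 mm wide over its legs (46 mm inside; pinch it here), 104 mm over the 3 mm thick feet. Origin: its middle, 21.5 mm above the feet's underside; x along the core, y across it, z up. Same either way round.
- core_old_mid (a point): Old, dull heater core, at the start in the slot of the case, under strap and cap; its top stands 37 mm above the deck. Upright block 150 (x) x 28 (y) x 135 mm (z), 0.35-0.6 kg; pinch its top edge across y. Two 16 mm pipes, 50 and 98 mm above its underside, stick out 30 mm at its -x end. Origin: the middle of the block.
- core_new_mid (a point): New, bright heater core, at the start in its carton, 52 mm deep in the foam. Upright block 150 (x) x 28 (y) x 135 mm (z), 0.35-0.6 kg; pinch its top edge across y. Two 16 mm pipes, 50 and 98 mm above its underside, stick out 30 mm at its -x end. Origin: the middle of the block.
- parts_tray: Shallow aluminium parts tray, fixed, 256 (x) x 128 mm (y), rim 20 mm high, walls and floor 2 mm. Origin: the middle of its underside. Strap and cap fit side by side with their feet across it (along y), their middles 60 mm either side of the origin along x.
- carton_return: The empty carton, for the old core. Cardboard, fixed, 62 mm high, from x -122 to +90 mm, 110 mm wide. Foam pocket 162 (x) x 38 mm (y), foam top at 56 mm, floor at 4 mm; a core stands in it with its pipes to -x, where the foam is low. Origin: the middle of the pocket, at bench height.
- carton_new: The carton that holds the new core at the start. Cardboard, fixed, 62 mm high, from x -122 to +90 mm, 110 mm wide. Foam pocket 162 (x) x 38 mm (y), foam top at 56 mm, floor at 4 mm; a core stands in it with its pipes to -x, where the foam is low. Origin: the middle of the pocket, at bench height.
- blower_wheel: Bystander: loose white blower wheel, 140 mm across, 62 mm high, standing on the bench. Origin: centre of its underside.
- screwdriver: Bystander: loose screwdriver, 200 mm long, lying on the bench between robot and case. Origin near its middle.

How it is judged:
On the way, in this order (a step that is already met when the one before it is completed fails the run):
1. strap and cap both lie in the parts tray (x of strap_mid in the frame of parts_tray between -0.115 and 0.115 m and y of strap_mid in the frame of parts_tray between -0.05 and 0.05 m and z of each of strap_mid, cap_mid in the frame of parts_tray below 0.045 m and linear speed of each of strap, cap below 0.03 m/s and x of cap_mid in the frame of parts_tray between -0.115 and 0.115 m and y of cap_mid in the frame of parts_tray between -0.05 and 0.05 m), for 0.2 s.
2. the old core stands home in the empty carton (x of core_old_mid in the frame of carton_return between -0.012 and 0.012 m and y of core_old_mid in the frame of carton_return between -0.012 and 0.012 m and z of core_old_mid in the frame of carton_return below 0.0785 m and angle between core_old_mid's own z axis and vertical below 0.14 rad and linear speed of core_old below 0.03 m/s), for 0.2 s.
3. the new core stands home in the slot of the case (x of core_new_mid in the frame of heater_case between -0.012 and 0.012 m and y of core_new_mid in the frame of heater_case between -0.012 and 0.012 m and z of core_new_mid in the frame of heater_case below 0.0825 m and angle between core_new_mid's own z axis and vertical below 0.14 rad and linear speed of core_new below 0.03 m/s), for 0.2 s.
At the end, for the whole second after the job is handed in: New core home in the slot, old core home in the other carton (12 mm sideways, 7 mm height, lean 8 degrees); strap and cap back over the new core in their own seats (10 mm sideways, 3 mm height, level within 2.3, in line within 8.6 degrees); all released and at rest (all of step 2 and all of step 3 and x of strap_mid in the frame of heater_case between -0.06 and -0.04 m and y of strap_mid in the frame of heater_case between -0.01 and 0.01 m and z of strap_mid in the frame of heater_case between 0.1247 and 0.1303 m and angle between each of strap_mid, cap_mid's own z axis and vertical below 0.04 rad and angle between the x axis of each of strap_mid, cap_mid and the x axis of heater_case, either way round below 0.15 rad and linear speed of each of strap, cap below 0.03 m/s and x of cap_mid in the frame of heater_case between 0.032 and 0.052 m and y of cap_mid in the frame of heater_case between -0.01 and 0.01 m and z of cap_mid in the frame of heater_case between 0.1247 and 0.1303 m); the robot touches nothing.
It fails at once if a core is tipped over (angle between any of core_old_mid, core_new_mid's own z axis and vertical above 0.6 rad).
It fails at once if a core is dropped or rammed in (contact force over 80 N) (contact force between core_new and heater_case above 80 N or contact force between core_old and carton_return above 80 N).
It fails at once if the blower wheel or the screwdriver is disturbed (moved over 25 mm) (distance of any of blower_wheel, screwdriver from where it was at the start of the episode above 0.025 m).
It also fails if it takes over 138 s, if anything falls off the work surface, if the arm or the gripper's body presses on something with over 40 N, if the wrist force passes 120 N, or if a joint passes its speed limit or range.

ROBOT

A 6-joint arm with a two-finger parallel gripper is mounted at the origin on the work surface. World frame = base frame: x ahead of the robot, y to its left, z up, the work surface at z = 0. Lengths are in m, angles in rad, forces in N, time in s.
With the tool pointing down it reaches from about 0.425 to 0.95 m from the base axis. Payload 3.5 kg.
Tool frame: the origin (TCP) lies on the centre line of the jaws, within the pads' length; the fingertips stand 8 mm ahead of it and the grasp point (between the pads) lies 11 mm behind it; z points along the fingers, y is the line along which they close (so a half turn about z gives the same grasp; the last joint's range is limited). The gripper opens to 85 mm and grips with 20 to 120 N. Pads are 22 mm wide; open, the fingers measure 114 mm over their backs; the gripper's body (76 mm by 85 mm) begins 54 mm behind the grasp point. The pads swing forward as they close: fully open they stand 13 mm farther back than shut.
Start: joints at [-1.325, 0.286, 1.577, -0, 1.279, -0.15], TCP at [0.26, -0.623, 0.239] pointing down, gripper open.
Joint ranges: [-2.77, 2.77], [-0.9, 2.22], [0.21, 2.48], [-1.53, 4.67], [0.24, 2.81], [-2.84, 2.84]. Speed limits (rad/s): [2.79, 2.79, 3.14, 3.14, 3.14, 3.14].

INTERFACE

Orientations are given as a unit quaternion [x, y, z, w].
In Python, from plant import ctrl gives the robot as it stands. The module is installed in compiled form; this text tells all that it offers.
- The arm moves only by the tool send_rows, never from a script. Its argument "steps" is a list of rows, each a list of 5 numbers: the shift along the tool's x, y, z in m, then the turn about the tool's z in degrees, then the opening, from -1 (shut) to 1 (fully open). A call has 1 to 12 rows; each row is the pose to reach, as a shift and turn from the pose commanded when the call began, along the tool's axes at that moment; what a row does not reach only later rows make up. A row lasts 1/10 s, in which the tool goes at most 50 mm and 8.59 degrees, less where a joint would pass 70% of its speed; a pose out of reach is approached as far as the arm can. A call with a gripper value outside its range is refused whole. The fingers move at their own pace and stop on an object; "squeeze" is the grip in N (left out, the last holds). Time passes only in rows, so rows that repeat a pose let the fingers close. It gives the time, the measured TCP pose, the force, the opening and the grip force at its end, in the units of the state.
- ctrl.get_state(): the state, without advancing time (a new reading comes with each control period).
- ctrl.read_camera(name): name is "side" or "top"; returns the picture (384x512x3 uint8, red, green, blue); there is no depth.
- ctrl.calibration(name): a dict with "intrinsics" (3x3 intrinsics, pixels), "extrinsics" (4x4, takes a point from world to camera coordinates). Camera axes: x right, y up, looking along -z (the intrinsics and any distortion apply to the point x, -y, -z); pixel columns grow to the right and rows downward; lengths in m; the calibration is good to about 2 mm. A picture is of the moment at which its call begins. calibration takes no time and is no camera call.
- ctrl.sign_off(): hands the job in; it is judged then, once.
The state is a dict: "time": time; "qpos": joint angles; "dq": joint speeds; "joint_efforts": joint torques, N m; "eef_pos": TCP position; "tcp_rot": TCP orientation; "contact_force": force on the tool from outside, world axes, zero at the start; "wrist_torque": the same for the moment, N m; "opening": opening from 0.0 (shut) to 1.0 (fully open); "finger_force": force on a finger pad.
Only numpy, scipy, OpenCV 4.12 (cv2) and the standard library are available. Lean on these libraries where they do the work, as an engineer would, in place of code of your own. Each camera call takes 0.05 s, during which the arm holds its last target. There are 200 camera calls.

## Working session

There is one attempt and no reset: what is moved stays moved. The work goes in short steps, Python scripts to look and compute and a tool call to move; the robot and the scene stay as the last step left them, time stands still between calls to the robot, and variables do not carry over. Pictures are saved under pics/ and viewed, at most 19 in all, crops included, and the job is handed in when it is done.

Besides the shell and the picture viewer there is one more tool, called after ">>>" as name([rows], argument=value, ...), one row to a line, values as JSON. send_rows: Moves the arm, as the interface text tells. Its arguments: {"type":"object","properties":{"steps":{"type":"array","items":{"type":"array","items":{"type":"number"}}},"squeeze":{"type":"number"}},"required":["steps"]}

```bash
mkdir -p pics; python3 - <<'E'
from plant import ctrl
import cv2,numpy as np
for n in("side","top"):
    im=ctrl.read_camera(n); cv2.imwrite(f"pics/{n}0.png",im[:,:,::-1])
    c=ctrl.calibration(n); print(n,np.round(c["intrinsics"],1).tolist(),np.round(c["extrinsics"],3).tolist(),[k for k in c])
s=ctrl.get_state(); print({k:np.round(v,3).tolist() for k,v in s.items()})
E
```

```text
side [[456.9, 0.0, 252.0], [0.0, 456.9, 188.9], [0.0, 0.0, 1.0]] [[-0.999, -0.036, -0.015, 0.513], [0.007, -0.523, 0.852, -0.1], [-0.038, 0.851, 0.523, -1.249], [0.0, 0.0, 0.0, 1.0]] ['intrinsics', 'extrinsics']
top [[410.7, 0.0, 257.4], [0.0, 410.7, 187.6], [0.0, 0.0, 1.0]] [[-0.004, -1.0, -0.002, 0.003], [0.991, -0.005, 0.133, -0.534], [-0.133, -0.002, 0.991, -1.057], [0.0, 0.0, 0.0, 1.0]] ['intrinsics', 'extrinsics']
{'time': 0.1, 'qpos': [-1.325, 0.287, 1.578, -0.0, 1.279, -0.15], 'dq': [0.002, -0.001, -0.003, -0.0, -0.001, 0.001], 'joint_efforts': [0.001, -40.73, -29.37, -0.0, 0.003, -0.0], 'eef_pos': [0.26, -0.622, 0.238], 'tcp_rot': [0.98, 0.197, -0.0, -0.001], 'contact_force': [0.344, 1.228, -0.344], 'wrist_torque': [-0.027, 0.069, 0.03], 'finger_force': 0.0, 'opening': 1.0}
```

View pics/side0.png

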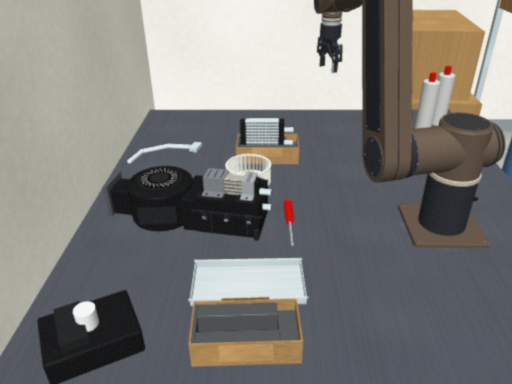

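View pics/top0.png

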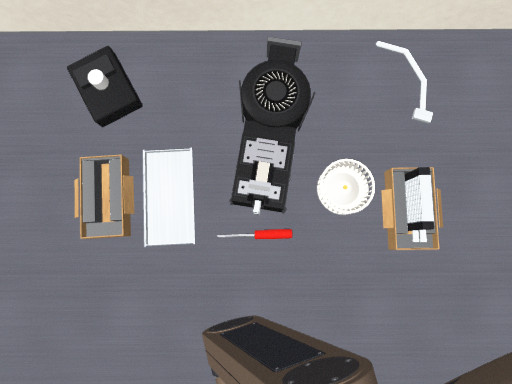

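The side view shows the strap and cap on the case at about (245,184) and (212,182), the return carton at (245,330), the tray at (248,280) and the new carton at (268,145). The top view shows the strap at (259,188), the cap at (265,152), the return carton at (103,196), the tray at (169,197) and the new core at (420,200). The screwdriver is at (257,235) and the wheel at (345,187). I'll take enlarged crops next.

```bash
python3 - <<'E'
import cv2,numpy as np
t=cv2.imread("pics/top0.png"); s=cv2.imread("pics/side0.png")
def cr(im,u0,u1,v0,v1,k):
    return cv2.resize(im[v0:v1,u0:u1],None,fx=k,fy=k,interpolation=cv2.INTER_CUBIC)
A=np.zeros((600,800,3),np.uint8)
def put(a,x,y): A[y:y+a.shape[0],x:x+a.shape[1]]=a
put(cr(t,225,325,125,217,4),0,0)
put(cr(t,375,450,157,257,4),400,0)
put(cr(s,180,280,160,205,4),0,400)
put(cr(s,230,305,110,165,4),400,380) 
cv2.imwrite("pics/m1.png",A)
A[:]=0
put(cr(t,70,200,140,250,4),0,0)
put(cr(s,180,315,250,365,4)[:,:],0,0) if 0 else None
put(cr(s,185,310,255,365,2),530,0)
cv2.imwrite("pics/m2.png",A[:440])
E
```

```text
(no output)
```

View pics/m1.png

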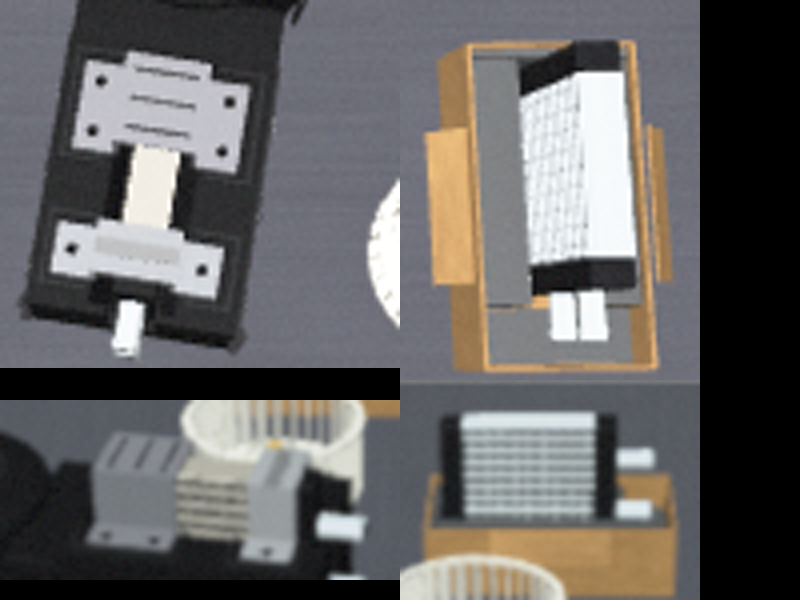

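View pics/m2.png

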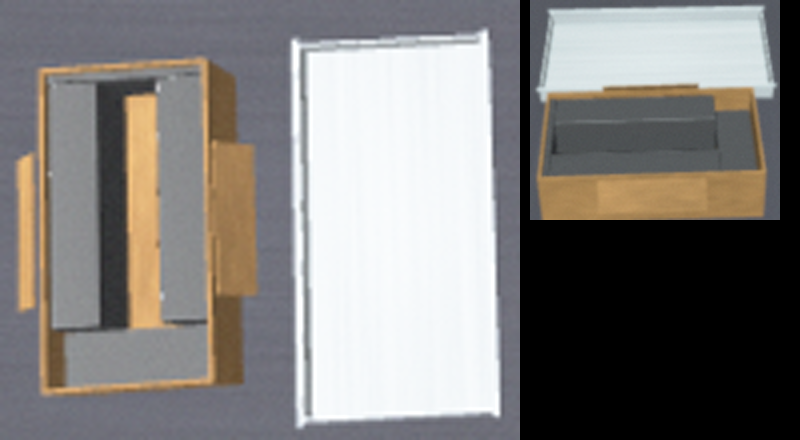

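The crops show the strap and cap feet corners and screw holes clearly in both views. The new core's top corners, the carton rims, the return pocket edges and the tray rim are also clear. I'll cast rays onto planes and triangulate to check heights.

```bash
cat > h.py <<'E'
from plant import ctrl
import cv2,numpy as np
def PM(n):
    c=ctrl.calibration(n); return np.array(c["intrinsics"])@np.diag([1,-1,-1])@np.array(c["extrinsics"])[:3]
P={n:PM(n) for n in("top","side")}
def plane(n,uv,z):
    M=P[n]; H=M[:,[0,1,3]].copy(); H[:,2]+=M[:,2]*z
    w=np.linalg.inv(H)@[uv[0],uv[1],1]; return w[:2]/w[2]
def tri(ut,us):
    X=cv2.triangulatePoints(P["top"],P["side"],np.array(ut,float).reshape(2,1),np.array(us,float).reshape(2,1))[:,0]; return X[:3]/X[3]
def px(n,X): w=P[n]@np.r_[X,1]; return w[:2]/w[2]
def rect(pts): # TL,TR,BR,BL in top image -> centre, yaw of (bottom->top)=+x axis, size
    p=np.array(pts); c=p.mean(0); d=(p[0]+p[1]-p[2]-p[3])/2; e=(p[0]+p[3]-p[1]-p[2])/2
    return np.round([*c,np.degrees(np.arctan2(d[1],d[0])),np.degrees(np.arctan2(-e[0],e[1])),np.hypot(*d),np.hypot(*e)],4)
E
python3 - <<'E'
from h import *
A=lambda x,y:(225+x/4-.375,125+y/4-.375); B=lambda x,y:(375+(x-400)/4-.375,157+y/4-.375); C=lambda x,y:(70+x/4-.375,140+y/4-.375)
SA=lambda x,y:(180+x/4-.375,160+(y-400)/4-.375); SB=lambda x,y:(230+(x-400)/4-.375,110+(y-380)/4-.375); SC=lambda x,y:(185+(x-530)/2-.25,255+y/2-.25)
def R(n,f,pts,z): print(n,rect([plane("top",f(*p),z) for p in pts]))
R("strap",A,[(57,220),(224,246),(217,298),(50,274)],.109)
R("cap",A,[(87,60),(250,85),(240,171),(73,148)],.109)
R("coreNew",B,[(573,45),(617,41),(634,287),(590,292)],.139)
R("cartNew",B,[(470,44),(635,41),(657,367),(487,370)],.062)
R("cartRet",C,[(40,70),(206,59),(211,383),(42,394)],.062)
R("pocketRet",C,[(98,80),(159,77),(159,320),(98,328)],.056)
R("tray",C,[(293,42),(487,32),(499,415),(300,425)],.02)
t=lambda n,a,b:print(n,np.round(tri(a,b),4))
t("straphole",A(71,248),SA(266,551)); t("caphole1",A(100,80),SA(107,537)); t("caphole2",A(92,131),SA(155,541))
t("newcore +x+y",B(573,45),SB(443,430)); t("newcore -x+y",B(590,292),SB(615,430))
t("retBR?",C(42,394),SC(766,175)); t("ret +x+y",C(40,70),SC(540,178)); t("trayBL",C(300,425),SC(775,92));
for n,p in(("wheel",(345,187)),("sd",(291,234)),("sd2",(218,236))): print(n,plane("top",p,.03))
E
```

```text
strap [ 5.1920e-01 -3.4000e-03 -7.7273e+00 -8.8515e+00  3.3400e-02  1.0460e-01]
cap [ 0.6099 -0.0198 -8.0848 -8.7262  0.0562  0.1045]
coreNew [ 0.4931 -0.4025  0.5524  5.571   0.1485  0.0266]
cartNew [ 0.4767 -0.4059  0.2341  0.7702  0.2105  0.1079]
cartRet [0.5109 0.4061 3.2826 3.5284 0.2116 0.1085]
pocketRet [0.5276 0.4067 2.653  4.9017 0.1618 0.0398]
tray [0.5142 0.2404 2.8232 2.6727 0.2598 0.1323]
straphole [0.5261 0.0374 0.1109]
caphole1 [0.6321 0.0192 0.1095]
caphole2 [0.5997 0.0243 0.1098]
newcore +x+y [ 0.5656 -0.3891  0.1372]
newcore -x+y [ 0.4194 -0.3915  0.136 ]
retBR? [0.4022 0.4546 0.0604]
ret +x+y [0.6117 0.4657 0.0637]
trayBL [0.3815 0.3019 0.0126]
wheel [ 0.53507675 -0.2338632 ]
sd [ 0.41083338 -0.08763551]
sd2 [0.40643754 0.10461368]
```

Everything agrees with the text. The feet stand at about 110 mm, the core top at 137 mm, and strap to cap is 92 mm. The case is at about (0.5685,-0.012) with yaw -9°. I'll write the move calculator and start.

```bash
cat >> h.py <<'E'
from scipy.spatial.transform import Rotation as Ro
def now():
    s=ctrl.get_state(); r=Ro.from_quat(s["tcp_rot"]).as_matrix()
    return s,np.array(s["eef_pos"]),r,np.degrees(np.arctan2(r[1,0],r[0,0]))
def go(*goals): # goals (x,y,z,theta deg) -> tool shifts mm-rounded + turn
    s,p,r,th=now(); print("t",round(s["time"],2),"p",np.round(p,4),"th",round(th,2),"F",np.round(s["contact_force"],1),"op",round(s["opening"],3),"ff",round(s["finger_force"],1))
    for g in goals: print(g,"->",np.round(r.T@(np.array(g[:3])-p),4).tolist(),round(th-g[3],2))
def loc(c,yaw,dx,dy=0):
    a=np.radians(yaw); return np.array([c[0]+dx*np.cos(a)-dy*np.sin(a),c[1]+dx*np.sin(a)+dy*np.cos(a)])
E
python3 -c "
from h import *
go((.519,-.0035,.215,-8.8),(.519,-.0035,.125,-8.8))"
```

```text
t 0.1 p [ 0.2601 -0.6223  0.2381] th 22.68 F [ 0.3  1.2 -0.3] op 1.0 ff 0.0
(0.519, -0.0035, 0.215, -8.8) -> [0.4774, -0.4711, 0.0242] 31.48
(0.519, -0.0035, 0.125, -8.8) -> [0.4774, -0.4709, 0.1142] 31.48
```

>>> send_rows([
  [0.477,-0.471,0.0,31.5,1],
  [0.477,-0.471,0.0,31.5,1],
  [0.477,-0.471,0.0,31.5,1],
  [0.477,-0.471,0.0,31.5,1],
  [0.477,-0.471,0.0,31.5,1],
  [0.477,-0.471,0.0,31.5,1],
  [0.477,-0.471,0.0,31.5,1],
  [0.477,-0.471,0.0,31.5,1],
  [0.477,-0.471,0.0,31.5,1],
  [0.477,-0.471,0.0,31.5,1],
  [0.477,-0.471,0.0,31.5,1],
  [0.477,-0.471,0.0,31.5,1],
])

```text
time: 1.3
eef_pos: [0.4918, -0.0671, 0.2391]
tcp_rot: [0.997, -0.077, -0.0, 0.0]
contact_force: [0.9, -0.1, 0.4]
opening: 1.004
finger_force: 0.0
```

>>> send_rows([
  [0,0,0,0,1],
])

```text
time: 1.4
eef_pos: [0.4925, -0.064, 0.239]
tcp_rot: [0.997, -0.073, -0.0, -0.001]
contact_force: [0.2, -0.6, 0.2]
opening: 0.999
finger_force: 0.0
```

```bash
python3 -c "
from h import *
go((.519,-.0035,.125,-8.8))"
```

```text
t 1.4 p [ 0.4925 -0.064   0.239 ] th -8.39 F [ 0.2 -0.6  0.2] op 0.999 ff 0.0
(0.519, -0.0035, 0.125, -8.8) -> [0.0174, -0.0635, 0.1141] 0.41
```

>>> send_rows([
  [0.0174,-0.0635,0.04,0.4,1],
  [0.0174,-0.0635,0.05,0.4,1],
  [0.0174,-0.0635,0.05,0.4,1],
  [0.0174,-0.0635,0.09,0.4,1],
  [0.0174,-0.0635,0.114,0.4,1],
  [0.0174,-0.0635,0.114,0.4,1],
  [0.0174,-0.0635,0.114,0.4,1],
])

```text
time: 2.1
eef_pos: [0.5188, -0.0101, 0.126]
tcp_rot: [0.997, -0.081, 0.0, 0.0]
contact_force: [0.7, -0.3, -0.0]
opening: 0.999
finger_force: 0.0
```

```bash
python3 - <<'E'
from h import *
go((.519,-.0035,.125,-8.8))
t=ctrl.read_camera("top")[:,:,::-1]; s=ctrl.read_camera("side")[:,:,::-1]
k=lambda im,u0,u1,v0,v1,f:cv2.resize(im[v0:v1,u0:u1],None,fx=f,fy=f,interpolation=cv2.INTER_CUBIC)
cv2.imwrite("pics/g1.png",np.hstack([k(t,215,315,125,225,4),k(s,180,280,120,220,4)]))
E
```

```text
t 2.1 p [ 0.5188 -0.0101  0.126 ] th -9.28 F [ 0.7 -0.3 -0. ] op 0.999 ff 0.0
(0.519, -0.0035, 0.125, -8.8) -> [-0.0008, -0.0065, 0.001] -0.48
```

View pics/g1.png

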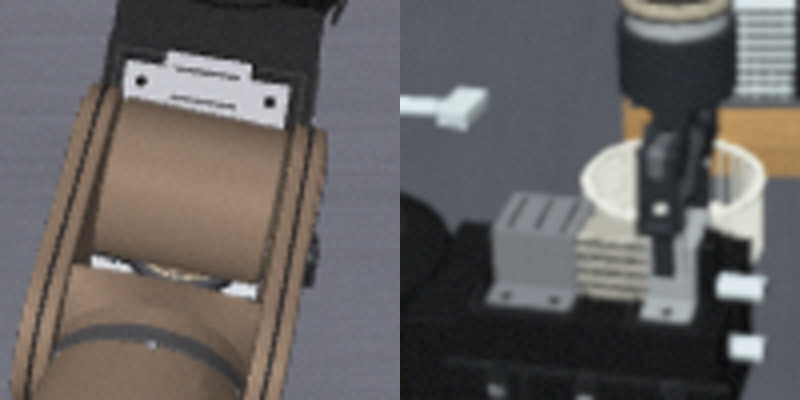

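Side view: the finger is at (663,255) over the strap foot, which spans 640–695, so x is good. I'll correct y by 6.5 mm and close.

>>> send_rows([
  [-0.001,-0.0065,0.001,-0.4,1],
  [-0.001,-0.0065,0.001,-0.4,1],
  [-0.001,-0.0065,0.001,-0.4,1],
  [-0.001,-0.0065,0.001,-0.4,-1],
  [-0.001,-0.0065,0.001,-0.4,-1],
  [-0.001,-0.0065,0.001,-0.4,-1],
  [-0.001,-0.0065,0.001,-0.4,-1],
  [-0.001,-0.0065,0.001,-0.4,-1],
  [-0.001,-0.0065,0.001,-0.4,-1],
  [-0.001,-0.0065,0.001,-0.4,-1],
  [-0.001,-0.0065,0.001,-0.4,-1],
], squeeze=50)

```text
time: 3.3
eef_pos: [0.519, -0.0026, 0.1247]
tcp_rot: [0.997, -0.077, 0.0, 0.0]
contact_force: [1.3, 0.3, 2.3]
opening: 0.6
finger_force: 54.1
```

```bash
python3 -c "
from h import *
go((.519,-.0035,.125,-8.8),(.519,-.0035,.185,-8.8),(.454,.2375,.185,2.75),(.454,.2375,.03,2.75))"
```

```text
t 3.3 p [ 0.519  -0.0026  0.1247] th -8.82 F [1.3 0.3 2.3] op 0.6 ff 54.1
(0.519, -0.0035, 0.125, -8.8) -> [0.0001, 0.0008, -0.0003] -0.02
(0.519, -0.0035, 0.185, -8.8) -> [0.0002, 0.0009, -0.0603] -0.02
(0.454, 0.2375, 0.185, 2.75) -> [-0.101, -0.2273, -0.0604] -11.57
(0.454, 0.2375, 0.03, 2.75) -> [-0.1012, -0.2273, 0.0946] -11.57
```

>>> send_rows([
  [0,0,-0.02,0,-1],
  [0,0,-0.05,0,-1],
  [-0.005,-0.01,-0.07,-1,-1],
  [-0.025,-0.055,-0.07,-4,-1],
  [-0.045,-0.1,-0.07,-7,-1],
  [-0.065,-0.145,-0.065,-9,-1],
  [-0.085,-0.19,-0.06,-11,-1],
  [-0.101,-0.227,-0.04,-11.6,-1],
  [-0.101,-0.227,-0.02,-11.6,-1],
  [-0.101,-0.227,0.0,-11.6,-1],
  [-0.101,-0.227,0.02,-11.6,-1],
  [-0.101,-0.227,0.02,-11.6,-1],
])

```text
time: 4.5
eef_pos: [0.4501, 0.2364, 0.1001]
tcp_rot: [1.0, 0.024, -0.005, 0.001]
contact_force: [-0.7, -0.5, -1.2]
opening: 0.598
finger_force: 53.7
```

>>> send_rows([
  [0,0,0,0,-1],
  [0,0,0,0,-1],
])

```text
time: 4.7
eef_pos: [0.4543, 0.2373, 0.1053]
tcp_rot: [1.0, 0.024, 0.001, -0.0]
contact_force: [0.8, -0.2, -0.2]
opening: 0.604
finger_force: 53.7
```

```bash
python3 - <<'E'
from h import *
go((.454,.2375,.0225,2.75))
t=ctrl.read_camera("top")[:,:,::-1]; s=ctrl.read_camera("side")[:,:,::-1]
k=lambda im,u0,u1,v0,v1,f:cv2.resize(im[v0:v1,u0:u1],None,fx=f,fy=f,interpolation=cv2.INTER_CUBIC)
cv2.imwrite("pics/g2.png",np.hstack([k(t,130,230,130,260,3),k(s,180,320,180,310,3)]))
E
```

```text
t 4.7 p [0.4543 0.2373 0.1053] th 2.76 F [ 0.8 -0.2 -0.2] op 0.604 ff 53.7
(0.454, 0.2375, 0.0225, 2.75) -> [-0.0004, -0.0002, 0.0828] 0.01
```

View pics/g2.png

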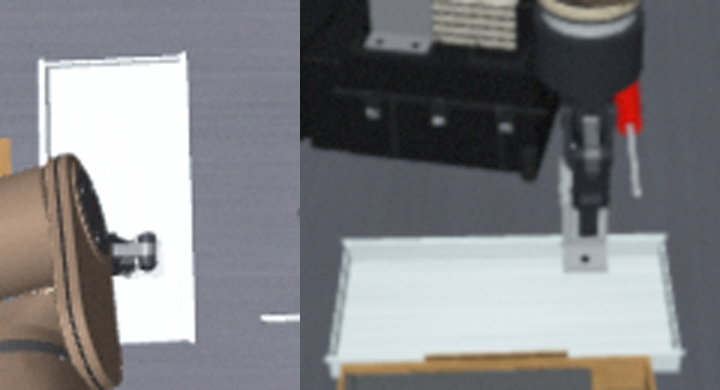

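The strap is held level over the tray, with its foot at (585,260) in the side crop. I'll lower and release it.

>>> send_rows([
  [0,0,0.03,0,-1],
  [0,0,0.055,0,-1],
  [0,0,0.07,0,-1],
  [0,0,0.08,0,-1],
  [0,0,0.084,0,-1],
  [0,0,0.084,0,-1],
  [0,0,0.084,0,-1],
  [0,0,0.084,0,0.5],
  [0,0,0.084,0,0.5],
  [0,0,0.084,0,0.5],
  [0,0,0.084,0,0.5],
])

```text
time: 5.9
eef_pos: [0.4539, 0.2373, 0.0206]
tcp_rot: [1.0, 0.024, 0.0, -0.0]
contact_force: [-0.3, -0.1, -0.0]
opening: 0.749
finger_force: 0.0
```

```bash
python3 -c "
from h import *
go((.454,.2375,.18,2.75),(.61,-.0195,.2,-8.8),(.61,-.0195,.125,-8.8))"
```

```text
t 5.9 p [0.4539 0.2373 0.0206] th 2.78 F [-0.3 -0.1 -0. ] op 0.749 ff 0.0
(0.454, 0.2375, 0.18, 2.75) -> [0.0002, -0.0002, -0.1594] 0.03
(0.61, -0.0195, 0.2, -8.8) -> [0.1436, 0.2641, -0.1794] 11.58
(0.61, -0.0195, 0.125, -8.8) -> [0.1435, 0.2641, -0.1044] 11.58
```

>>> send_rows([
  [0,0,-0.04,0,0.5],
  [0,0,-0.09,0,0.7],
  [0,0,-0.14,0,1],
  [0.02,0.04,-0.18,3,1],
  [0.045,0.083,-0.18,6,1],
  [0.07,0.126,-0.18,9,1],
  [0.093,0.169,-0.18,11,1],
  [0.117,0.212,-0.18,11.6,1],
  [0.1435,0.263,-0.18,11.6,1],
  [0.1435,0.263,-0.18,11.6,1],
  [0.1435,0.263,-0.18,11.6,1],
  [0.1435,0.263,-0.18,11.6,1],
])

```text
time: 7.1
eef_pos: [0.609, -0.0176, 0.1998]
tcp_rot: [0.997, -0.077, -0.001, -0.0]
contact_force: [0.6, 1.9, 0.8]
opening: 1.001
finger_force: 0.0
```

```bash
python3 -c "
from h import *
go((.61,-.0187,.125,-8.8))"
```

```text
t 7.1 p [ 0.609  -0.0176  0.1998] th -8.81 F [0.6 1.9 0.8] op 1.001 ff 0.0
(0.61, -0.0187, 0.125, -8.8) -> [0.0012, 0.001, 0.0748] -0.01
```

>>> send_rows([
  [0,0,0.03,0,1],
  [0,0,0.06,0,1],
  [0,0,0.075,0,1],
  [0,0,0.075,0,1],
  [0,0,0.075,0,-1],
  [0,0,0.075,0,-1],
  [0,0,0.075,0,-1],
  [0,0,0.075,0,-1],
  [0,0,0.075,0,-1],
  [0,0,0.075,0,-1],
  [0,0,0.075,0,-1],
  [0,0,0.075,0,-1],
])

```text
time: 8.3
eef_pos: [0.6113, -0.0187, 0.1278]
tcp_rot: [0.997, -0.077, 0.002, 0.0]
contact_force: [-0.1, 0.5, 5.5]
opening: 0.602
finger_force: 54.9
```

```bash
python3 -c "
from h import *
go((.61,-.0187,.195,-8.8),(.574,.2433,.195,2.75),(.574,.2433,.105,2.75))"
```

```text
t 8.3 p [ 0.6113 -0.0187  0.1278] th -8.83 F [-0.1  0.5  5.5] op 0.602 ff 54.9
(0.61, -0.0187, 0.195, -8.8) -> [-0.001, 0.0002, -0.0672] -0.03
(0.574, 0.2433, 0.195, 2.75) -> [-0.0768, -0.2532, -0.0675] -11.58
(0.574, 0.2433, 0.105, 2.75) -> [-0.0771, -0.2531, 0.0225] -11.58
```

>>> send_rows([
  [0,0,-0.02,0,-1],
  [0,0,-0.05,0,-1],
  [-0.005,-0.01,-0.07,-1,-1],
  [-0.02,-0.06,-0.07,-4,-1],
  [-0.035,-0.108,-0.07,-7,-1],
  [-0.05,-0.156,-0.065,-9,-1],
  [-0.065,-0.204,-0.06,-11,-1],
  [-0.0765,-0.253,-0.04,-11.6,-1],
  [-0.0765,-0.253,-0.02,-11.6,-1],
  [-0.0765,-0.253,0.0,-11.6,-1],
  [-0.0765,-0.253,0.02,-11.6,-1],
  [-0.0765,-0.253,0.02,-11.6,-1],
])

```text
time: 9.5
eef_pos: [0.5701, 0.2427, 0.1013]
tcp_rot: [1.0, 0.024, -0.004, 0.001]
contact_force: [-0.2, -0.6, -0.6]
opening: 0.604
finger_force: 54.1
```

>>> send_rows([
  [0,0,0,0,-1],
  [0,0,0,0,-1],
])

```text
time: 9.7
eef_pos: [0.5739, 0.2433, 0.1069]
tcp_rot: [1.0, 0.024, 0.001, -0.0]
contact_force: [0.0, -0.7, -1.2]
opening: 0.6
finger_force: 54.1
```

```bash
python3 - <<'E'
from h import *
go((.574,.2433,.0225,2.75))
t=ctrl.read_camera("top")[:,:,::-1]; s=ctrl.read_camera("side")[:,:,::-1]
k=lambda im,u0,u1,v0,v1,f:cv2.resize(im[v0:v1,u0:u1],None,fx=f,fy=f,interpolation=cv2.INTER_CUBIC)
cv2.imwrite("pics/g3.png",np.hstack([k(t,215,315,110,230,4),k(s,185,315,190,310,3)[:360].copy() if 0 else cv2.copyMakeBorder(k(s,185,315,190,310,3),0,120,0,0,0)]))
E
```

```text
t 9.7 p [0.5739 0.2433 0.1069] th 2.76 F [ 0.  -0.7 -1.2] op 0.6 ff 54.1
(0.574, 0.2433, 0.0225, 2.75) -> [-0.0001, 0.0, 0.0844] 0.01
```

View pics/g3.png

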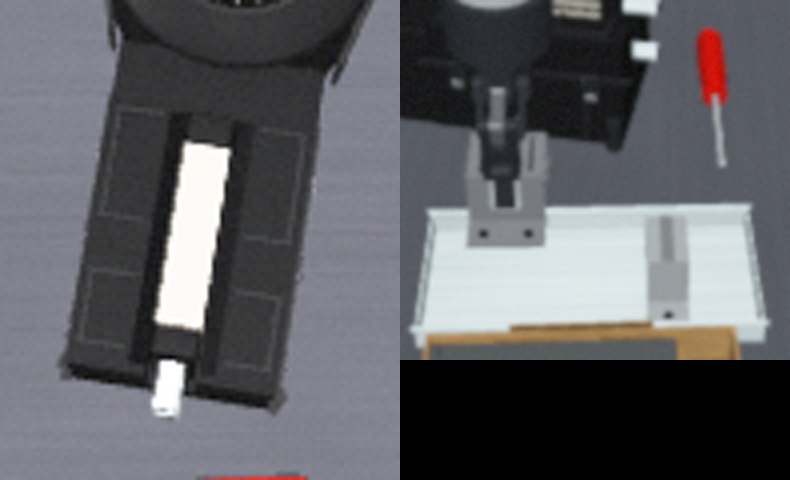

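The cap is held level over the tray with the strap lying at (668,265). In the top crop the old core's white top runs from (186,142)/(232,147) to (155,325)/(203,331), and the seat ribs are visible. I'll lower the cap and measure the core and seats.

>>> send_rows([
  [0,0,0.03,0,-1],
  [0,0,0.055,0,-1],
  [0,0,0.07,0,-1],
  [0,0,0.078,0,-1],
  [0,0,0.082,0,-1],
  [0,0,0.082,0,-1],
  [0,0,0.082,0,-1],
  [0,0,0.082,0,0.5],
  [0,0,0.082,0,0.5],
  [0,0,0.082,0,0.5],
  [0,0,0.082,0,0.5],
])

```text
time: 10.9
eef_pos: [0.5731, 0.2433, 0.0235]
tcp_rot: [1.0, 0.024, 0.0, -0.0]
contact_force: [0.3, 0.1, -0.6]
opening: 0.75
finger_force: 0.0
```

```bash
python3 - <<'E'
from h import *
A=lambda x,y:(215+x/4-.375,110+y/4-.375)
R=lambda n,pts,z:print(n,rect([plane("top",A(*p),z) for p in pts]))
R("core white",[(186,142),(232,147),(203,331),(155,325)],.143)
R("core all",[(192,114),(238,121),(200,358),(152,352)],.143)
R("capseat",[(118,107),(305,135),(295,242),(100,213)],.112)
R("strapseat",[(92,268),(282,295),(275,370),(78,342)],.112)
R("slot top",[(172,112),(252,124),(213,374),(132,362)],.106)
go((.574,.2433,.2,2.75),(.5685,-.0115,.2,-8.8),(.5685,-.0115,.12,-8.8))
E
```

```text
core white [ 0.5657 -0.014  -9.4984 -7.0422  0.1138  0.0285]
core all [ 0.566  -0.0149 -9.5444 -8.2828  0.1473  0.0286]
capseat [ 0.6104 -0.021  -7.7435 -8.9396  0.0685  0.1207]
strapseat [ 5.1930e-01 -6.3000e-03 -8.2571e+00 -8.4219e+00  4.6900e-02  1.2080e-01]
slot top [ 0.5685 -0.0134 -9.1929 -8.8782  0.1606  0.0509]
t 10.9 p [0.5731 0.2433 0.0235] th 2.78 F [ 0.3  0.1 -0.6] op 0.75 ff 0.0
(0.574, 0.2433, 0.2, 2.75) -> [0.001, 0.0, -0.1765] 0.03
(0.5685, -0.0115, 0.2, -8.8) -> [-0.0168, 0.2543, -0.1765] 11.58
(0.5685, -0.0115, 0.12, -8.8) -> [-0.0169, 0.2543, -0.0965] 11.58
```

>>> send_rows([
  [0,0,-0.04,0,0.5],
  [0,0,-0.09,0,0.7],
  [0,0,-0.14,0,1],
  [0,0.04,-0.177,3,1],
  [-0.003,0.083,-0.177,6,1],
  [-0.006,0.126,-0.177,9,1],
  [-0.012,0.169,-0.177,11,1],
  [-0.016,0.212,-0.177,11.6,1],
  [-0.019,0.256,-0.177,11.6,1],
  [-0.019,0.256,-0.177,11.6,1],
  [-0.019,0.256,-0.177,11.6,1],
  [-0.019,0.256,-0.177,11.6,1],
])

```text
time: 12.1
eef_pos: [0.5663, -0.0125, 0.2002]
tcp_rot: [0.997, -0.077, -0.0, -0.0]
contact_force: [0.4, -0.2, 0.4]
opening: 0.997
finger_force: 0.0
```

>>> send_rows([
  [0,0,0.03,0,1],
  [0,0,0.06,0,1],
  [0,0,0.08,0,1],
  [0,0,0.08,0,1],
  [0,0,0.08,0,1],
])

```text
time: 12.6
eef_pos: [0.5665, -0.0121, 0.1205]
tcp_rot: [0.997, -0.076, -0.0, -0.0]
contact_force: [-0.1, -0.8, 0.6]
opening: 1.001
finger_force: 0.0
```

```bash
python3 - <<'E'
from h import *
go((.5665,-.0135,.12,-8.9))
t=ctrl.read_camera("top")[:,:,::-1]; s=ctrl.read_camera("side")[:,:,::-1]
k=lambda im,u0,u1,v0,v1,f:cv2.resize(im[v0:v1,u0:u1],None,fx=f,fy=f,interpolation=cv2.INTER_CUBIC)
cv2.imwrite("pics/g4.png",np.hstack([k(t,120,220,135,255,4)[:400],k(s,170,285,120,220,4)[:,:400]]))
E
```

```text
t 12.6 p [ 0.5665 -0.0121  0.1205] th -8.71 F [-0.1 -0.8  0.6] op 1.001 ff 0.0
(0.5665, -0.0135, 0.12, -8.9) -> [0.0002, 0.0014, 0.0005] 0.19
```

View pics/g4.png

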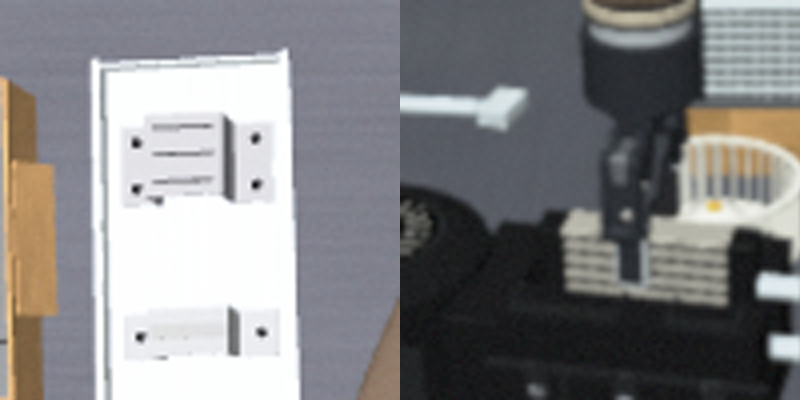

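The strap (180,335) and cap (190,160) lie flat in the tray, and the fingers straddle the old core near its middle. Closing.

>>> send_rows([
  [0,0.001,0,0.2,0],
  [0,0.001,0,0.2,-1],
  [0,0.001,0,0.2,-1],
  [0,0.001,0,0.2,-1],
  [0,0.001,0,0.2,-1],
  [0,0.001,0,0.2,-1],
  [0,0.001,0,0.2,-1],
  [0,0.001,0,0.2,-1],
  [0,0.001,0,0.2,-1],
  [0,0.001,0,0.2,-1],
  [0,0.001,0,0.2,-1],
], squeeze=90)

```text
time: 13.8
eef_pos: [0.5668, -0.0143, 0.121]
tcp_rot: [0.997, -0.079, 0.001, -0.0]
contact_force: [0.5, 1.9, 4.9]
opening: 0.316
finger_force: 89.9
```

```bash
python3 -c "
from h import *
go((.5665,-.0135,.245,-8.9))"
```

```text
t 13.8 p [ 0.5668 -0.0143  0.121 ] th -9.04 F [0.5 1.9 4.9] op 0.316 ff 89.9
(0.5665, -0.0135, 0.245, -8.9) -> [-0.0002, -0.0008, -0.124] -0.14
```

>>> send_rows([
  [0,0,-0.01,0,-1],
  [0,0,-0.025,0,-1],
  [0,0,-0.045,0,-1],
  [0,0,-0.065,0,-1],
  [0,0,-0.085,0,-1],
  [0,0,-0.105,0,-1],
  [0,0,-0.12,0,-1],
  [0,0,-0.13,0,-1],
  [0,0,-0.13,0,-1],
  [0,0,-0.13,0,-1],
])

```text
time: 14.8
eef_pos: [0.5657, -0.0143, 0.2494]
tcp_rot: [0.997, -0.079, -0.001, -0.0]
contact_force: [-0.4, -0.8, -5.6]
opening: 0.315
finger_force: 89.1
```

```bash
python3 - <<'E'
from h import *
g=loc((.527,.407),3.3,-.002)
print(g); go((*g,.25,3.3))
t=ctrl.read_camera("top")[:,:,::-1]; s=ctrl.read_camera("side")[:,:,::-1]
k=lambda im,u0,u1,v0,v1,f:cv2.resize(im[v0:v1,u0:u1],None,fx=f,fy=f,interpolation=cv2.INTER_CUBIC)
cv2.imwrite("pics/g5.png",np.hstack([k(t,210,310,125,225,4),k(s,170,290,80,205,3)[:,:].copy() if 0 else k(s,180,280,100,200,4)]))
E
```

```text
[0.52500332 0.40688487]
t 14.8 p [ 0.5657 -0.0143  0.2494] th -9.02 F [-0.4 -0.8 -5.6] op 0.315 ff 89.1
(np.float64(0.525003316366772), np.float64(0.40688487194608086), 0.25, 3.3) -> [-0.1062, -0.4096, -0.0004] -12.32
```

View pics/g5.png

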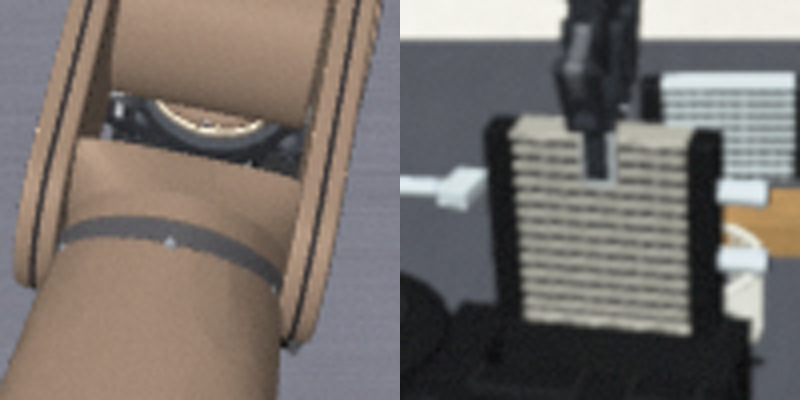

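The old core hangs upright. The finger is at x≈598 and the fin block spans 513–693 (centre 603), so the core sits 2–3 mm to -x of the tool. I'm moving over to the return carton and aiming 2 mm further along +x.

>>> send_rows([
  [-0.003,-0.015,0,0,-1],
  [-0.011,-0.045,0,-1,-1],
  [-0.021,-0.085,0,-2.5,-1],
  [-0.032,-0.127,0,-4,-1],
  [-0.042,-0.169,0,-6,-1],
  [-0.052,-0.211,0,-8,-1],
  [-0.063,-0.253,0,-9.5,-1],
  [-0.073,-0.295,0,-11,-1],
  [-0.084,-0.337,0,-12.3,-1],
  [-0.093,-0.375,0,-12.3,-1],
  [-0.1,-0.4,0,-12.3,-1],
  [-0.102,-0.41,0,-12.3,-1],
])

```text
time: 16.1
eef_pos: [0.5278, 0.4099, 0.2489]
tcp_rot: [1.0, 0.03, -0.001, -0.0]
contact_force: [1.2, -0.4, -5.8]
opening: 0.311
finger_force: 89.7
```

>>> send_rows([
  [0,0,0.02,0,-1],
  [0,0,0.04,0,-1],
  [0,0,0.05,0,-1],
  [0,0,0.05,0,-1],
  [0,0,0.05,0,-1],
])

```text
time: 16.6
eef_pos: [0.53, 0.4064, 0.2006]
tcp_rot: [1.0, 0.028, 0.0, -0.0]
contact_force: [0.4, 0.1, -4.5]
opening: 0.316
finger_force: 89.7
```

```bash
python3 - <<'E'
from h import *
go((.529,.4072,.2,3.3),(.529,.4072,.118,3.3))
t=ctrl.read_camera("top")[:,:,::-1]; s=ctrl.read_camera("side")[:,:,::-1]
k=lambda im,u0,u1,v0,v1,f:cv2.resize(im[v0:v1,u0:u1],None,fx=f,fy=f,interpolation=cv2.INTER_CUBIC)
cv2.imwrite("pics/g6.png",np.hstack([k(t,50,150,135,255,4)[:480],k(s,190,290,185,305,4) if 0 else k(s,180,313,200,360,3)]))
E
```

```text
t 16.6 p [0.53   0.4064 0.2006] th 3.25 F [ 0.4  0.1 -4.5] op 0.316 ff 89.7
(0.529, 0.4072, 0.2, 3.3) -> [-0.001, -0.0009, 0.0006] -0.05
(0.529, 0.4072, 0.118, 3.3) -> [-0.001, -0.0009, 0.0826] -0.05
```

View pics/g6.png

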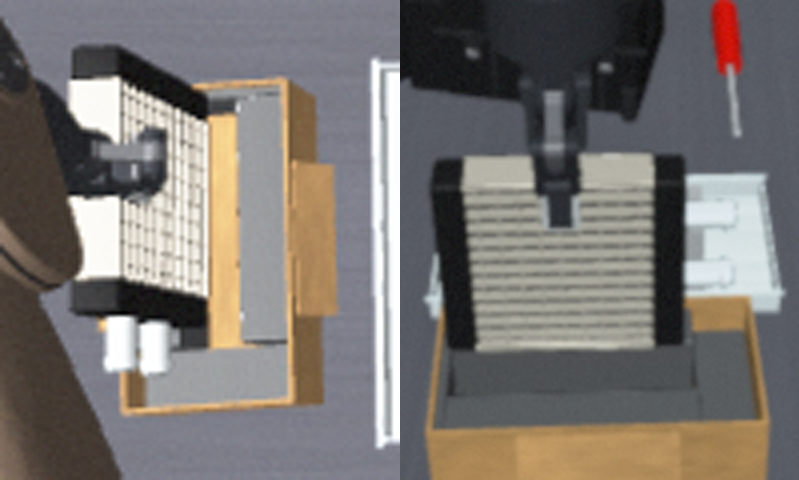

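```bash
python3 - <<'E'
from h import *
A=lambda x,y:(50+x/4-.375,135+y/4-.375); S=lambda x,y:(180+(x-400)/3-.33,200+y/3-.33)
print(rect([plane("top",A(*p),.2226) for p in [(72,48),(117,45),(118,308),(72,313)]]))
print(tri(A(72,48),S(434,190)),tri(A(72,313),S(686,187)))
# side: bottom edge of +y face at z .0876, y~.42
for p in [(448,350),(690,347)]: print(plane("side",S(*p),.0876))
E
```

```text
[0.5299 0.4067 3.2879 4.8099 0.1479 0.0251]
[0.60216225 0.42370288 0.22188533] [0.45512452 0.41617477 0.21991362]
[0.60428727 0.42137988]
[0.45115899 0.41541337]
```

Core centre is (0.529,0.4065) against the pocket at (0.527,0.407), and its top is at 0.221 as expected. Lowering slowly.

>>> send_rows([
  [-0.0015,-0.0005,0.01,0,-1],
  [-0.0015,-0.0005,0.02,0,-1],
  [-0.0015,-0.0005,0.03,0,-1],
  [-0.0015,-0.0005,0.04,0,-1],
  [-0.0015,-0.0005,0.05,0,-1],
  [-0.0015,-0.0005,0.058,0,-1],
  [-0.0015,-0.0005,0.066,0,-1],
  [-0.0015,-0.0005,0.072,0,-1],
  [-0.0015,-0.0005,0.076,0,-1],
  [-0.0015,-0.0005,0.079,0,-1],
  [-0.0015,-0.0005,0.081,0,-1],
  [-0.0015,-0.0005,0.082,0,-1],
])

```text
time: 17.9
eef_pos: [0.5284, 0.4071, 0.1185]
tcp_rot: [1.0, 0.029, 0.0, -0.0]
contact_force: [0.2, 0.1, -6.1]
opening: 0.313
finger_force: 89.9
```

>>> send_rows([
  [0,0,0.0005,0,-1],
  [0,0,0.001,0,-1],
  [0,0,0.001,0,-1],
])

```text
time: 18.2
eef_pos: [0.5283, 0.407, 0.1175]
tcp_rot: [1.0, 0.029, 0.0, -0.0]
contact_force: [0.3, 0.1, -5.6]
opening: 0.308
finger_force: 89.9
```

>>> send_rows([
  [0,0,0.0005,0,-1],
  [0,0,0.001,0,-1],
  [0,0,0.001,0,-1],
  [0,0,0.001,0,-1],
])

```text
time: 18.6
eef_pos: [0.5284, 0.4071, 0.1171]
tcp_rot: [1.0, 0.029, 0.0, -0.0]
contact_force: [-0.8, -0.7, -1.6]
opening: 0.312
finger_force: 90.3
```

>>> send_rows([
  [0,0,0.0005,0,-1],
  [0,0,0.0005,0,0.2],
  [0,0,0.0005,0,0.5],
  [0,0,0.0005,0,0.5],
  [0,0,0.0005,0,0.5],
  [0,0,-0.02,0,0.7],
  [0,0,-0.06,0,1],
  [0,0,-0.1,0,1],
  [0,0,-0.105,0,1],
  [0,0,-0.105,0,1],
])

```text
time: 19.6
eef_pos: [0.5293, 0.4076, 0.224]
tcp_rot: [1.0, 0.029, 0.002, -0.001]
contact_force: [0.1, 0.7, 0.5]
opening: 1.0
finger_force: 0.0
```

```bash
python3 - <<'E'
from h import *
go((.493,-.404,.22,0.5),(.493,-.404,.1165,.5))
E
```

```text
t 19.6 p [0.5293 0.4076 0.224 ] th 3.28 F [0.1 0.7 0.5] op 1.0 ff 0.0
(0.493, -0.404, 0.22, 0.5) -> [-0.0826, 0.8082, 0.0019] 2.78
(0.493, -0.404, 0.1165, 0.5) -> [-0.0831, 0.8084, 0.1054] 2.78
```

>>> send_rows([
  [-0.005,0.045,0,0.5,1],
  [-0.01,0.095,0,1,1],
  [-0.015,0.145,0,1.5,1],
  [-0.02,0.195,0,2,1],
  [-0.025,0.245,0,2.5,1],
  [-0.03,0.295,0,2.7,1],
  [-0.035,0.345,0,2.7,1],
  [-0.04,0.395,0,2.7,1],
  [-0.046,0.445,0,2.7,1],
  [-0.051,0.495,0,2.7,1],
  [-0.056,0.545,0,2.7,1],
  [-0.061,0.595,0,2.7,1],
])

```text
time: 20.8
eef_pos: [0.5, -0.1891, 0.219]
tcp_rot: [1.0, 0.005, -0.001, -0.001]
contact_force: [-0.2, 0.7, 0.0]
opening: 0.997
finger_force: 0.0
```

>>> send_rows([
  [-0.012,0.1,0,0,1],
  [-0.02,0.18,0,0,1],
  [-0.0215,0.21,0,0,1],
  [-0.0215,0.213,0,0,1],
  [-0.0215,0.213,0,0,1],
  [-0.0215,0.213,0,0,1],
  [-0.0215,0.213,0,0,1],
])

```text
time: 21.5
eef_pos: [0.4817, -0.3994, 0.2195]
tcp_rot: [1.0, 0.005, -0.001, -0.002]
contact_force: [-0.1, 0.6, -0.9]
opening: 1.0
finger_force: 0.0
```

```bash
python3 - <<'E'
from h import *
go((.493,-.404,.1165,.6))
im=ctrl.read_camera("top")
cv2.imwrite("pics/top1.png",im[:,:,::-1])
k=lambda im,u0,u1,v0,v1,f:cv2.resize(im[v0:v1,u0:u1],None,fx=f,fy=f,interpolation=cv2.INTER_CUBIC)
cv2.imwrite("pics/g7.png",np.hstack([k(im,65,205,135,255,3),k(im,235,325,110,230,3)])[:,:,::-1])
E
```

```text
t 21.5 p [ 0.4817 -0.3994  0.2195] th 0.58 F [-0.1  0.6 -0.9] op 1.0 ff 0.0
(0.493, -0.404, 0.1165, 0.6) -> [0.0114, 0.005, 0.1029] -0.02
```

View pics/g7.png

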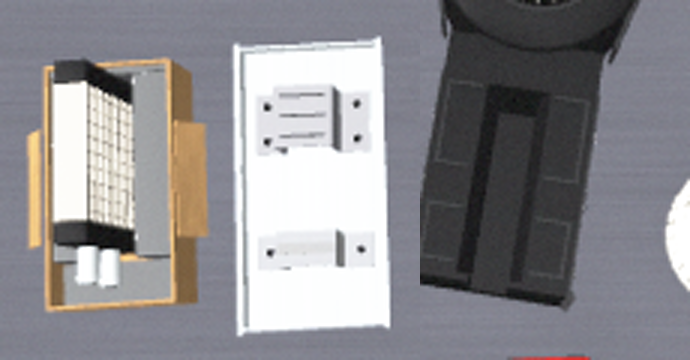

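The old core stands home in its carton at (85,150), strap and cap are flat in the tray, and the empty slot's floor strip shows between x 500–541 and 470–508. I'll descend on the new core and measure the slot line.

>>> send_rows([
  [0.011,0.005,0.0,0,1],
  [0.011,0.005,0.02,0,1],
  [0.011,0.005,0.05,0,1],
  [0.011,0.005,0.08,0,1],
  [0.011,0.005,0.1,0,1],
  [0.011,0.005,0.103,0,1],
  [0.011,0.005,0.103,0,1],
  [0.011,0.005,0.103,0,1],
])

```text
time: 22.35
eef_pos: [0.4945, -0.4061, 0.1203]
tcp_rot: [1.0, 0.006, 0.001, 0.001]
contact_force: [0.4, -0.2, 0.5]
opening: 0.996
finger_force: 0.0
```

```bash
python3 - <<'E'
from h import *
go((.493,-.404,.1165,.6))
A=lambda x,y:(235+(x-420)/3-.33,110+y/3-.33)
print("floor",rect([plane("top",A(*p),.008) for p in [(500,115),(541,118),(508,290),(470,285)]]))
for p in [(500,115),(541,118),(508,290),(470,285)]: print(plane("top",A(*p),.008))
print("slottop",rect([plane("top",A(*p),.106) for p in [(487,87),(550,95),(519,288),(456,278)]]))
import itertools
for y in (115,200,285): print(plane("top",A(500-30*(y-115)/170,y),.008), plane("top",A(541-33*(y-115)/170,y),.008))
s=ctrl.read_camera("side")
cv2.imwrite("pics/g8.png",cv2.resize(s[70:170,220:320],None,fx=4,fy=4,interpolation=cv2.INTER_CUBIC)[:,:,::-1])
E
```

```text
t 22.35 p [ 0.4945 -0.4061  0.1203] th 0.63 F [ 0.4 -0.2  0.5] op 0.996 ff 0.0
(0.493, -0.404, 0.1165, 0.6) -> [-0.0015, -0.0022, 0.0038] 0.03
floor [  0.5675  -0.015  -10.6579  -6.0971   0.1607   0.0362]
[ 0.64789463 -0.01099439]
[ 0.64488571 -0.04873679]
[ 0.48616468 -0.0173216 ]
[0.49085501 0.01701378]
slottop [ 0.5644 -0.0125 -9.3827 -8.4999  0.1644  0.053 ]
[ 0.64789463 -0.01099439] [ 0.64771014 -0.04876511]
[0.568645   0.00313986] [ 0.56847526 -0.03291205]
[0.49085501 0.01701378] [ 0.49069915 -0.01735085]
```

View pics/g8.png

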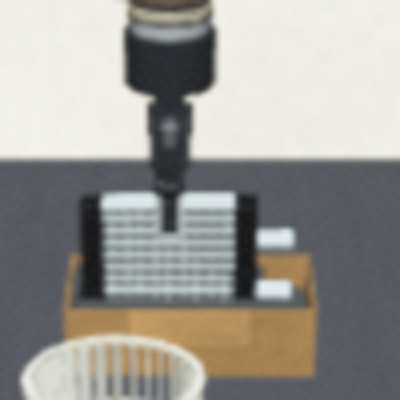

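The finger at x=169 is centred on the new core (80–257). Correcting y and closing.

>>> send_rows([
  [-0.001,-0.002,0.0035,0,1],
  [-0.001,-0.002,0.0035,0,1],
  [-0.001,-0.002,0.0035,0,-1],
  [-0.001,-0.002,0.0035,0,-1],
  [-0.001,-0.002,0.0035,0,-1],
  [-0.001,-0.002,0.0035,0,-1],
  [-0.001,-0.002,0.0035,0,-1],
  [-0.001,-0.002,0.0035,0,-1],
  [-0.001,-0.002,0.0035,0,-1],
  [-0.001,-0.002,0.0035,0,-1],
  [-0.001,-0.002,0.0035,0,-1],
  [-0.001,-0.002,0.0035,0,-1],
])

```text
time: 23.6
eef_pos: [0.4923, -0.4042, 0.1151]
tcp_rot: [1.0, 0.005, 0.0, 0.0]
contact_force: [-0.2, -1.5, 1.5]
opening: 0.316
finger_force: 89.7
```

```bash
python3 - <<'E'
from h import *
go((.493,-.404,.26,.6))
E
```

```text
t 23.6 p [ 0.4923 -0.4042  0.1151] th 0.58 F [-0.2 -1.5  1.5] op 0.316 ff 89.7
(0.493, -0.404, 0.26, 0.6) -> [0.0007, -0.0, -0.1449] -0.02
```

>>> send_rows([
  [0,0,-0.01,0,-1],
  [0,0,-0.03,0,-1],
  [0,0,-0.055,0,-1],
  [0,0,-0.08,0,-1],
  [0,0,-0.105,0,-1],
  [0,0,-0.125,0,-1],
  [0,0,-0.135,0,-1],
  [0,0,-0.14,0,-1],
  [0,0,-0.14,0,-1],
  [0,0,-0.14,0,-1],
])

```text
time: 24.6
eef_pos: [0.4916, -0.4031, 0.2528]
tcp_rot: [1.0, 0.005, -0.001, -0.001]
contact_force: [0.3, 0.5, -5.3]
opening: 0.316
finger_force: 89.3
```

```bash
python3 - <<'E'
from h import *
go((.568,-.0143,.255,-9))
s=ctrl.read_camera("side")
cv2.imwrite("pics/g9.png",cv2.resize(s[70:170,220:320],None,fx=4,fy=4,interpolation=cv2.INTER_CUBIC)[:,:,::-1])
E
```

```text
t 24.6 p [ 0.4916 -0.4031  0.2528] th 0.58 F [ 0.3  0.5 -5.3] op 0.316 ff 89.3
(0.568, -0.0143, 0.255, -9) -> [0.0803, -0.388, -0.0013] 9.58
```

View pics/g9.png

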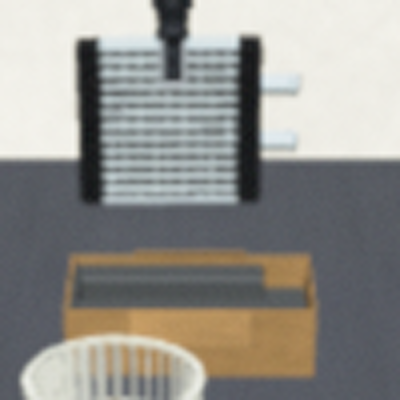

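The new core hangs upright; the finger at 174 against the centre at 168.5 means the core is about 2 mm to +x of the tool. Moving over the slot.

>>> send_rows([
  [0.003,-0.015,0,0,-1],
  [0.009,-0.045,0,1,-1],
  [0.017,-0.085,0,2.5,-1],
  [0.025,-0.125,0,4,-1],
  [0.033,-0.165,0,5,-1],
  [0.042,-0.205,0,6,-1],
  [0.05,-0.245,0,7,-1],
  [0.058,-0.285,0,8,-1],
  [0.066,-0.325,0,9,-1],
  [0.073,-0.36,0,9.6,-1],
  [0.077,-0.38,0,9.6,-1],
  [0.078,-0.388,0,9.6,-1],
])

```text
time: 25.85
eef_pos: [0.5657, -0.012, 0.2542]
tcp_rot: [0.997, -0.077, -0.001, -0.001]
contact_force: [0.9, -0.5, -4.9]
opening: 0.318
finger_force: 89.6
```

>>> send_rows([
  [0,0,0,0,-1],
  [0,0,0,0,-1],
  [0,0,0,0,-1],
])

```text
time: 26.15
eef_pos: [0.5661, -0.0161, 0.2547]
tcp_rot: [0.997, -0.079, -0.0, 0.0]
contact_force: [0.2, -0.5, -4.7]
opening: 0.314
finger_force: 89.6
```

```bash
python3 - <<'E'
from h import *
go((.566,-.0142,.22,-9),(.566,-.0142,.119,-9))
s=ctrl.read_camera("side");t=ctrl.read_camera("top")
cv2.imwrite("pics/s10.png",s[:,:,::-1]);cv2.imwrite("pics/t10.png",t[:,:,::-1])
k=lambda im,u0,u1,v0,v1,f:cv2.resize(im[v0:v1,u0:u1],None,fx=f,fy=f,interpolation=cv2.INTER_CUBIC)
cv2.imwrite("pics/g10.png",np.hstack([k(t,215,315,110,230,4),k(s,180,280,100,220,4)])[:,:,::-1])
E
```

```text
t 26.15 p [ 0.5661 -0.0161  0.2547] th -9.11 F [ 0.2 -0.5 -4.7] op 0.314 ff 89.6
(0.566, -0.0142, 0.22, -9) -> [-0.0004, -0.0019, 0.0347] -0.11
(0.566, -0.0142, 0.119, -9) -> [-0.0003, -0.002, 0.1357] -0.11
```

View pics/g10.png

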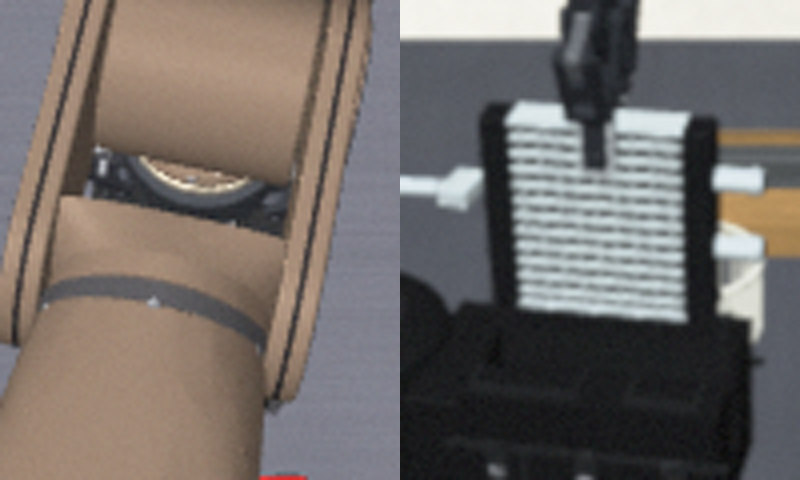

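The new core hangs over the slot about 1 px (~2.5 mm) further +x than the old core did, which puts it near slot centre. Lowering in steps and watching the force.

>>> send_rows([
  [0,-0.002,0.0,0,-1],
  [0,-0.002,0.01,0,-1],
  [0,-0.002,0.02,0,-1],
  [0,-0.002,0.03,0,-1],
  [0,-0.002,0.038,0,-1],
  [0,-0.002,0.046,0,-1],
  [0,-0.002,0.054,0,-1],
  [0,-0.002,0.062,0,-1],
  [0,-0.002,0.068,0,-1],
  [0,-0.002,0.074,0,-1],
  [0,-0.002,0.08,0,-1],
  [0,-0.002,0.086,0,-1],
])

```text
time: 27.45
eef_pos: [0.5667, -0.0131, 0.1686]
tcp_rot: [0.997, -0.079, 0.0, 0.0]
contact_force: [-0.2, -0.3, -5.8]
opening: 0.314
finger_force: 89.6
```

```bash
python3 - <<'E'
from h import *
go((.566,-.0142,.119,-9))
E
```

```text
t 27.45 p [ 0.5667 -0.0131  0.1686] th -9.02 F [-0.2 -0.3 -5.8] op 0.314 ff 89.6
(0.566, -0.0142, 0.119, -9) -> [-0.0006, 0.0012, 0.0496] -0.02
```

>>> send_rows([
  [0,0.0005,0.006,0,-1],
  [0,0.001,0.012,0,-1],
  [0,0.001,0.018,0,-1],
  [0,0.001,0.024,0,-1],
  [0,0.001,0.03,0,-1],
  [0,0.001,0.035,0,-1],
  [0,0.001,0.04,0,-1],
  [0,0.001,0.043,0,-1],
  [0,0.001,0.045,0,-1],
  [0,0.001,0.046,0,-1],
  [0,0.001,0.046,0,-1],
])

```text
time: 28.55
eef_pos: [0.5665, -0.014, 0.1229]
tcp_rot: [0.997, -0.079, 0.0, 0.0]
contact_force: [0.2, -0.4, -4.8]
opening: 0.315
finger_force: 89.6
```

>>> send_rows([
  [0,0,0.0005,0,-1],
  [0,0,0.001,0,-1],
  [0,0,0.001,0,-1],
])

```text
time: 28.85
eef_pos: [0.5664, -0.014, 0.1219]
tcp_rot: [0.997, -0.079, 0.0, 0.0]
contact_force: [0.4, 0.7, -4.2]
opening: 0.313
finger_force: 89.6
```

>>> send_rows([
  [0,0,0.0007,0,-1],
  [0,0,0.0014,0,-1],
  [0,0,0.002,0,-1],
  [0,0,0.002,0,-1],
])

```text
time: 29.25
eef_pos: [0.5663, -0.014, 0.1197]
tcp_rot: [0.997, -0.079, -0.0, -0.0]
contact_force: [-0.6, -0.2, -5.9]
opening: 0.313
finger_force: 89.6
```

>>> send_rows([
  [0,0,0.0005,0,-1],
  [0,0,0.001,0,-1],
  [0,0,0.001,0,-1],
])

```text
time: 29.55
eef_pos: [0.5665, -0.0141, 0.1191]
tcp_rot: [0.997, -0.079, 0.0, 0.0]
contact_force: [-0.4, -0.7, -3.3]
opening: 0.315
finger_force: 90.1
```

>>> send_rows([
  [0,0,0.0005,0,-1],
  [0,0,0.0005,0,0.2],
  [0,0,0.0005,0,0.4],
  [0,0,0.0005,0,0.4],
  [0,0,0.0005,0,0.4],
  [0,0,-0.02,0,0.5],
  [0,0,-0.06,0,0.8],
  [0,0,-0.1,0,0.8],
  [0,0,-0.1,0,0.8],
])

```text
time: 30.45
eef_pos: [0.5703, -0.0147, 0.2266]
tcp_rot: [0.997, -0.079, 0.007, 0.001]
contact_force: [0.1, -0.6, 0.1]
opening: 0.899
finger_force: 0.0
```

```bash
python3 - <<'E'
from h import *
go((.4539,.2373,.15,2.78),(.4539,.2373,.0206,2.78))
E
```

```text
t 30.45 p [ 0.5703 -0.0147  0.2266] th -9.02 F [ 0.1 -0.6  0.1] op 0.899 ff 0.0
(0.4539, 0.2373, 0.15, 2.78) -> [-0.1555, -0.2307, 0.0743] -11.8
(0.4539, 0.2373, 0.0206, 2.78) -> [-0.1573, -0.2308, 0.2037] -11.8
```

>>> send_rows([
  [-0.01,-0.015,0,0,0.5],
  [-0.035,-0.053,0,-3,0.5],
  [-0.06,-0.091,0,-6,0.5],
  [-0.085,-0.13,0,-9,0.5],
  [-0.11,-0.168,0.01,-11,0.5],
  [-0.135,-0.205,0.03,-11.8,0.5],
  [-0.148,-0.225,0.05,-11.8,0.5],
  [-0.1505,-0.2306,0.065,-11.8,0.5],
  [-0.1505,-0.2306,0.07,-11.8,0.5],
  [-0.1505,-0.2306,0.07,-11.8,0.5],
  [-0.1505,-0.2306,0.07,-11.8,0.5],
  [-0.1505,-0.2306,0.07,-11.8,0.5],
])

```text
time: 31.65
eef_pos: [0.4552, 0.2366, 0.1499]
tcp_rot: [1.0, 0.023, 0.001, -0.0]
contact_force: [0.4, 0.3, -0.0]
opening: 0.75
finger_force: 0.0
```

```bash
python3 - <<'E'
from h import *
go((.4539,.2373,.0206,2.78))
s=ctrl.read_camera("side");t=ctrl.read_camera("top")
cv2.imwrite("pics/s11.png",s[:,:,::-1]);cv2.imwrite("pics/t11.png",t[:,:,::-1])
k=lambda im,u0,u1,v0,v1,f:cv2.resize(im[v0:v1,u0:u1],None,fx=f,fy=f,interpolation=cv2.INTER_CUBIC)
cv2.imwrite("pics/g11.png",np.hstack([k(t,225,325,110,230,4),k(s,190,290,160,280,4)])[:,:,::-1])
E
```

```text
t 31.65 p [0.4552 0.2366 0.1499] th 2.68 F [ 0.4  0.3 -0. ] op 0.75 ff 0.0
(0.4539, 0.2373, 0.0206, 2.78) -> [-0.0015, -0.0007, 0.1293] -0.1
```

View pics/g11.png

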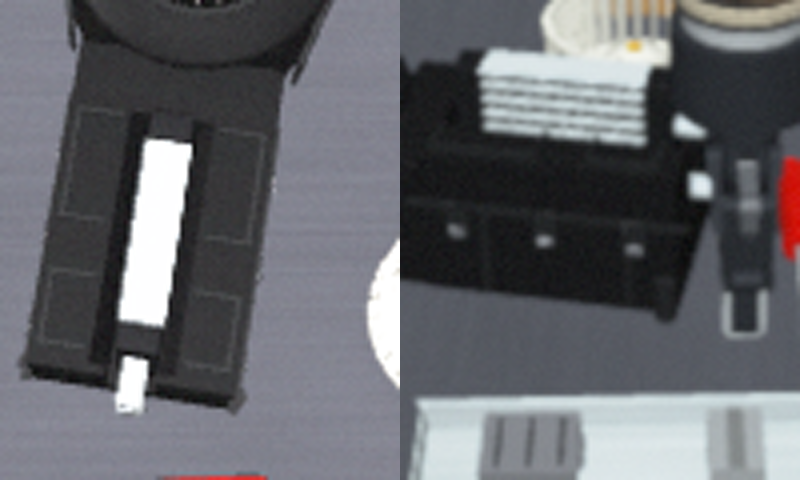

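The new core stands in the slot where the old one was: its white top runs from (145,138) to (118,325), with the pipes through the notch. Descending to regrasp the strap.

>>> send_rows([
  [-0.0012,-0.0005,0.035,0,0.5],
  [-0.0012,-0.0005,0.075,0,0.5],
  [-0.0012,-0.0005,0.105,0,0.5],
  [-0.0012,-0.0005,0.122,0,0.5],
  [-0.0012,-0.0005,0.129,0,0.5],
  [-0.0012,-0.0005,0.129,0,0.5],
  [-0.0012,-0.0005,0.129,0,0.5],
], squeeze=50)

```text
time: 32.45
eef_pos: [0.4539, 0.238, 0.0211]
tcp_rot: [1.0, 0.024, 0.001, -0.0]
contact_force: [-0.0, 0.3, -0.2]
opening: 0.75
finger_force: 0.0
```

```bash
python3 - <<'E'
from h import *
go((.4539,.2373,.0206,2.78))
E
```

```text
t 32.45 p [0.4539 0.238  0.0211] th 2.76 F [-0.   0.3 -0.2] op 0.75 ff 0.0
(0.4539, 0.2373, 0.0206, 2.78) -> [-0.0, 0.0007, 0.0005] -0.02
```

>>> send_rows([
  [0,0.0005,0.0005,0,-1],
  [0,0.0005,0.0005,0,-1],
  [0,0.0005,0.0005,0,-1],
  [0,0.0005,0.0005,0,-1],
  [0,0.0005,0.0005,0,-1],
  [0,0.0005,0.0005,0,-1],
  [0,0.0005,0.0005,0,-1],
  [0,0.0005,-0.02,0,-1],
  [0,0.0005,-0.06,0,-1],
  [0,0.0005,-0.11,0,-1],
  [0,0.0005,-0.16,0,-1],
  [0,0.0005,-0.17,0,-1],
])

```text
time: 33.65
eef_pos: [0.456, 0.2384, 0.1972]
tcp_rot: [1.0, 0.024, 0.006, -0.002]
contact_force: [0.8, -0.0, -0.0]
opening: 0.605
finger_force: 53.0
```

```bash
python3 - <<'E'
from h import *
go((.519,-.004,.19,-8.9))
E
```

```text
t 33.65 p [0.456  0.2384 0.1972] th 2.8 F [ 0.8 -0.  -0. ] op 0.605 ff 53.0
(0.519, -0.004, 0.19, -8.9) -> [0.051, 0.2452, 0.0071] 11.7
```

>>> send_rows([
  [0.003,0.015,0,1,-1],
  [0.01,0.05,0,3,-1],
  [0.02,0.09,0,5,-1],
  [0.029,0.13,0,7,-1],
  [0.038,0.17,0,9,-1],
  [0.047,0.21,0,11,-1],
  [0.052,0.235,0,11.7,-1],
  [0.0535,0.2446,0,11.7,-1],
  [0.0535,0.2446,0,11.7,-1],
  [0.0535,0.2446,0,11.7,-1],
  [0.0535,0.2446,0.01,11.7,-1],
  [0.0535,0.2446,0.01,11.7,-1],
])

```text
time: 34.85
eef_pos: [0.5167, -0.0031, 0.1779]
tcp_rot: [0.997, -0.077, -0.002, -0.0]
contact_force: [-0.4, -0.5, -1.7]
opening: 0.601
finger_force: 52.8
```

```bash
python3 - <<'E'
from h import *
go((.5192,-.0042,.13,-8.9))
E
```

```text
t 34.85 p [ 0.5167 -0.0031  0.1779] th -8.82 F [-0.4 -0.5 -1.7] op 0.601 ff 52.8
(0.5192, -0.0042, 0.13, -8.9) -> [0.0028, 0.0007, 0.0479] 0.08
```

>>> send_rows([
  [0.001,0.0005,0.01,0,-1],
  [0.001,0.0005,0.025,0,-1],
  [0.001,0.0005,0.035,0,-1],
  [0.001,0.0005,0.037,0,-1],
  [0.001,0.0005,0.037,0,-1],
  [0.001,0.0005,0.037,0,-1],
])

```text
time: 35.45
eef_pos: [0.5192, -0.0052, 0.1431]
tcp_rot: [0.997, -0.078, 0.0, 0.0]
contact_force: [0.1, 0.4, -0.2]
opening: 0.599
finger_force: 52.8
```

```bash
python3 - <<'E'
from h import *
go((.5192,-.0042,.1245,-8.9))
E
```

```text
t 35.45 p [ 0.5192 -0.0052  0.1431] th -8.93 F [ 0.1  0.4 -0.2] op 0.599 ff 52.8
(0.5192, -0.0042, 0.1245, -8.9) -> [-0.0002, -0.001, 0.0186] -0.03
```

>>> send_rows([
  [0,-0.0008,0.004,0,-1],
  [0,-0.0008,0.008,0,-1],
  [0,-0.0008,0.012,0,-1],
  [0,-0.0008,0.015,0,-1],
  [0,-0.0008,0.017,0,-1],
  [0,-0.0008,0.0185,0,-1],
  [0,-0.0008,0.0185,0,-1],
  [0,-0.0008,0.0185,0,-1],
])

```text
time: 36.25
eef_pos: [0.5193, -0.0043, 0.1253]
tcp_rot: [0.997, -0.078, 0.0, -0.0]
contact_force: [-3.5, 0.2, 5.7]
opening: 0.597
finger_force: 53.6
```

```bash
python3 - <<'E'
from h import *
go((.5192,-.0042,.1245,-8.9))
E
```

```text
t 36.25 p [ 0.5193 -0.0043  0.1253] th -8.91 F [-3.5  0.2  5.7] op 0.597 ff 53.6
(0.5192, -0.0042, 0.1245, -8.9) -> [-0.0002, -0.0001, 0.0008] -0.01
```

>>> send_rows([
  [-0.0003,0,0.0005,0,-1],
  [-0.0005,0,0.001,0,-1],
  [-0.0005,0,0.001,0,-1],
])

```text
time: 36.55
eef_pos: [0.5193, -0.0044, 0.1253]
tcp_rot: [0.997, -0.078, 0.001, 0.0]
contact_force: [-3.0, 0.0, 8.7]
opening: 0.6
finger_force: 54.1
```

>>> send_rows([
  [0,0,-0.0005,0,-1],
  [0,0,-0.0005,0,0.5],
  [0,0,-0.0005,0,0.5],
  [0,0,-0.0005,0,0.5],
  [0,0,-0.02,0,0.5],
  [0,0,-0.05,0,0.5],
  [0,0,-0.08,0,0.5],
  [0,0,-0.08,0,0.5],
  [0,0,-0.08,0,0.5],
])

```text
time: 37.45
eef_pos: [0.5189, -0.0043, 0.2037]
tcp_rot: [0.997, -0.078, 0.001, 0.0]
contact_force: [-0.5, 0.2, 0.0]
opening: 0.747
finger_force: 0.0
```

```bash
python3 - <<'E'
from h import *
go((.5731,.2433,.15,2.78))
E
```

```text
t 37.45 p [ 0.5189 -0.0043  0.2037] th -8.92 F [-0.5  0.2  0. ] op 0.747 ff 0.0
(0.5731, 0.2433, 0.15, 2.78) -> [0.0151, -0.253, 0.0537] -11.7
```

>>> send_rows([
  [0.001,-0.02,0,-1,0.5],
  [0.004,-0.06,0,-3,0.5],
  [0.006,-0.1,0,-5,0.5],
  [0.008,-0.14,0,-7,0.5],
  [0.011,-0.18,0,-9,0.5],
  [0.013,-0.22,0.01,-11,0.5],
  [0.015,-0.245,0.03,-11.7,0.5],
  [0.015,-0.253,0.05,-11.7,0.5],
  [0.015,-0.253,0.0535,-11.7,0.5],
  [0.015,-0.253,0.0535,-11.7,0.5],
  [0.015,-0.253,0.0535,-11.7,0.5],
  [0.015,-0.253,0.0535,-11.7,0.5],
])

```text
time: 38.65
eef_pos: [0.5734, 0.2427, 0.1511]
tcp_rot: [1.0, 0.024, 0.001, -0.0]
contact_force: [-0.0, -0.6, -0.2]
opening: 0.747
finger_force: 0.0
```

```bash
python3 - <<'E'
from h import *
go((.5731,.2433,.0235,2.78))
s=ctrl.read_camera("side");t=ctrl.read_camera("top")
cv2.imwrite("pics/s12.png",s[:,:,::-1]);cv2.imwrite("pics/t12.png",t[:,:,::-1])
k=lambda im,u0,u1,v0,v1,f:cv2.resize(im[v0:v1,u0:u1],None,fx=f,fy=f,interpolation=cv2.INTER_CUBIC)
cv2.imwrite("pics/g12.png",np.hstack([k(t,225,325,125,217,4),k(s,180,280,160,252,4)])[:,:,::-1])
E
```

```text
t 38.65 p [0.5734 0.2427 0.1511] th 2.71 F [-0.  -0.6 -0.2] op 0.747 ff 0.0
(0.5731, 0.2433, 0.0235, 2.78) -> [-0.0005, -0.0006, 0.1276] -0.07
```

View pics/g12.png

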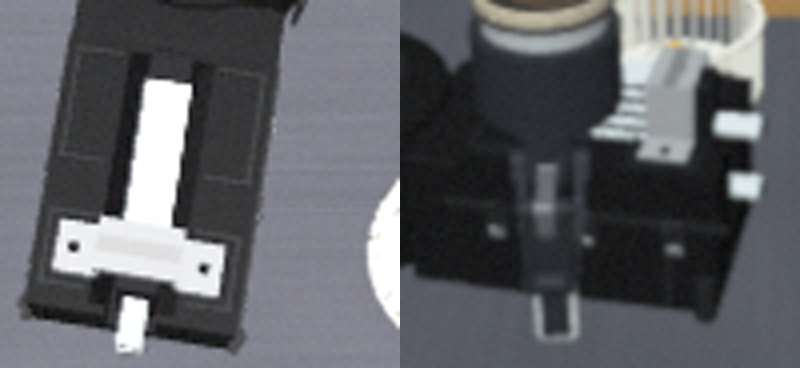

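The strap sits where it started: its holes are at (73,246) and (203,268), against (71,248) and (202,270), at the same height in the side view. Now the cap.

>>> send_rows([
  [-0.0003,0,0.035,0,0.5],
  [-0.0003,0,0.075,0,0.5],
  [-0.0003,0,0.105,0,0.5],
  [-0.0003,0,0.122,0,0.5],
  [-0.0003,0,0.1275,0,0.5],
  [-0.0003,0,0.1275,0,0.5],
  [-0.0003,0,0.1275,0,0.5],
  [-0.0003,0,0.1275,0,-1],
  [-0.0003,0,0.1275,0,-1],
  [-0.0003,0,0.1275,0,-1],
  [-0.0003,0,0.1275,0,-1],
  [-0.0003,0,0.1275,0,-1],
])

```text
time: 39.95
eef_pos: [0.5742, 0.2438, 0.0248]
tcp_rot: [1.0, 0.024, 0.002, -0.001]
contact_force: [0.8, -0.7, 7.3]
opening: 0.598
finger_force: 54.0
```

```bash
python3 - <<'E'
from h import *
go((.5731,.2433,.0235,2.78))
E
```

```text
t 39.95 p [0.5742 0.2438 0.0248] th 2.77 F [ 0.8 -0.7  7.3] op 0.598 ff 54.0
(0.5731, 0.2433, 0.0235, 2.78) -> [-0.0012, 0.0005, 0.0013] -0.01
```

>>> send_rows([
  [0,0,-0.02,0,-1],
  [0,0,-0.06,0,-1],
  [0,0,-0.1,0,-1],
  [0,0,-0.14,0,-1],
  [0,0,-0.165,0,-1],
  [0,0,-0.17,0,-1],
  [0,0,-0.17,0,-1],
  [0,0,-0.17,0,-1],
])

```text
time: 40.75
eef_pos: [0.571, 0.243, 0.1898]
tcp_rot: [1.0, 0.024, -0.002, 0.0]
contact_force: [-0.3, 0.2, -1.1]
opening: 0.602
finger_force: 53.4
```

```bash
python3 - <<'E'
from h import *
go((.6113,-.0195,.185,-8.9))
E
```

```text
t 40.75 p [0.571  0.243  0.1898] th 2.78 F [-0.3  0.2 -1.1] op 0.602 ff 53.4
(0.6113, -0.0195, 0.185, -8.9) -> [0.0275, 0.2642, 0.0049] 11.68
```

>>> send_rows([
  [0.001,0.015,0,1,-1],
  [0.005,0.05,0,3,-1],
  [0.009,0.09,0,5,-1],
  [0.013,0.135,0,7,-1],
  [0.018,0.18,0,9,-1],
  [0.022,0.225,0,11,-1],
  [0.025,0.253,0,11.7,-1],
  [0.026,0.264,0,11.7,-1],
  [0.026,0.264,0.005,11.7,-1],
  [0.026,0.264,0.02,11.7,-1],
  [0.026,0.264,0.035,11.7,-1],
  [0.026,0.264,0.04,11.7,-1],
])

```text
time: 41.95
eef_pos: [0.6089, -0.0173, 0.1484]
tcp_rot: [0.997, -0.077, -0.003, -0.0]
contact_force: [-0.6, 0.0, -0.9]
opening: 0.597
finger_force: 53.3
```

>>> send_rows([
  [0,0,0,0,-1],
  [0,0,0,0,-1],
  [0,0,0,0,-1],
  [0,0,0,0,-1],
])

```text
time: 42.35
eef_pos: [0.6116, -0.019, 0.1532]
tcp_rot: [0.997, -0.078, 0.001, 0.0]
contact_force: [0.1, -0.6, -0.4]
opening: 0.603
finger_force: 53.3
```

```bash
python3 - <<'E'
from h import *
go((.6113,-.0195,.1285,-8.9))
E
```

```text
t 42.35 p [ 0.6116 -0.019   0.1532] th -8.91 F [ 0.1 -0.6 -0.4] op 0.603 ff 53.3
(0.6113, -0.0195, 0.1285, -8.9) -> [-0.0003, 0.0005, 0.0247] -0.01
```

>>> send_rows([
  [-0.0005,0.0005,0.005,0,-1],
  [-0.0005,0.0005,0.01,0,-1],
  [-0.0005,0.0005,0.014,0,-1],
  [-0.0005,0.0005,0.018,0,-1],
  [-0.0005,0.0005,0.021,0,-1],
  [-0.0005,0.0005,0.0235,0,-1],
  [-0.0005,0.0005,0.0247,0,-1],
  [-0.0005,0.0005,0.0247,0,-1],
  [-0.0005,0.0005,0.0247,0,-1],
])

```text
time: 43.25
eef_pos: [0.6106, -0.0196, 0.1289]
tcp_rot: [0.997, -0.078, -0.0, 0.0]
contact_force: [-3.5, -1.3, 5.6]
opening: 0.602
finger_force: 54.0
```

```bash
python3 - <<'E'
from h import *
go((.6113,-.0195,.1285,-8.9))
E
```

```text
t 43.25 p [ 0.6106 -0.0196  0.1289] th -8.9 F [-3.5 -1.3  5.6] op 0.602 ff 54.0
(0.6113, -0.0195, 0.1285, -8.9) -> [0.0007, -0.0002, 0.0004] 0.0
```

>>> send_rows([
  [0,0,0.001,0,-1],
  [0,0,0.001,0,-1],
  [0,0,0,0,0.5],
  [0,0,0,0,0.5],
  [0,0,0,0,0.5],
  [0,0,-0.02,0,0.5],
  [0,0,-0.05,0,0.5],
  [0,0,-0.09,0,0.5],
  [0,0.02,-0.1,0,0.5],
  [0,0.06,-0.1,0,0.5],
  [0,0.11,-0.1,0,0.5],
  [0,0.16,-0.1,0,0.5],
])

```text
time: 44.45
eef_pos: [0.5854, -0.1786, 0.2275]
tcp_rot: [0.997, -0.077, 0.0, 0.0]
contact_force: [1.1, -0.8, 0.5]
opening: 0.754
finger_force: 0.0
```

>>> send_rows([
  [0,0.05,0,0,0.5],
  [0,0.1,0,0,0.5],
  [0,0.12,0,0,0.5],
  [0,0.12,0,0,0.5],
  [0,0.12,0,0,0.5],
])

```text
time: 44.95
eef_pos: [0.567, -0.2956, 0.227]
tcp_rot: [0.997, -0.078, -0.0, -0.001]
contact_force: [-0.5, 0.1, -0.4]
opening: 0.751
finger_force: 0.0
```

```bash
python3 - <<'E'
from h import *
s=ctrl.read_camera("side");t=ctrl.read_camera("top")
cv2.imwrite("pics/s13.png",s[:,:,::-1]);cv2.imwrite("pics/t13.png",t[:,:,::-1])
k=lambda im,u0,u1,v0,v1,f:cv2.resize(im[v0:v1,u0:u1],None,fx=f,fy=f,interpolation=cv2.INTER_CUBIC)
cv2.imwrite("pics/g13.png",np.hstack([k(t,225,325,125,217,4),k(s,180,280,160,252,4)])[:,:,::-1])
go((.61,-.02,.2,-9))
E
```

```text
t 45.05 p [ 0.5674 -0.2945  0.2274] th -8.83 F [ 1.   0.4 -0.5] op 0.749 ff 0.0
(0.61, -0.02, 0.2, -9) -> [-0.0001, -0.2778, 0.0276] 0.17
```

View pics/g13.png

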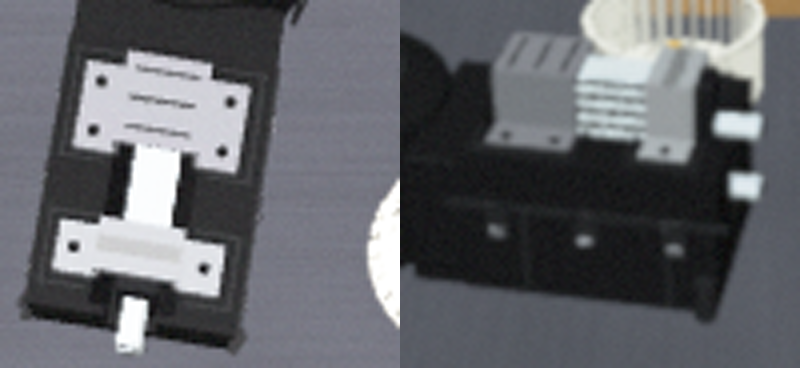

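Both retainers sit as at the start. Cap holes are at (101,81) and (93,130), and strap holes at (73,246) and (203,268), level in both views. I'll check heights numerically and hand in if they fit.

```bash
python3 - <<'E'
from h import *
A=lambda x,y:(225+x/4-.375,125+y/4-.375); S=lambda x,y:(180+(x-400)/4-.375,160+y/4-.375)
z=[tri(A(*a),S(*b)) for a,b in [((73,246),(663,150)),((101,81),(505,135)),((93,130),(555,140))]]
print(np.round(z,4))
if all(abs(p[2]-.110)<.004 for p in z): print(ctrl.sign_off())
E
```

```text
[[0.5277 0.0361 0.1108]
 [0.6324 0.0186 0.1104]
 [0.5999 0.0237 0.1102]]
the job is handed in; nothing more can be done
None
```

The job is handed in, result not reported: new core home in the case, strap and cap back in their seats (feet at about 110 mm, as at the start), old core in the return carton.

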